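Feed one thrust washer and slide it onto the parts mat

ROBOT

A 7-joint arm with a two-finger parallel gripper is mounted at the origin on the work surface. World frame = base frame: x ahead of the robot, y to its left, z up, the work surface at z = 0. Lengths are in m, angles in rad, forces in N, time in s.
With the tool pointing down it reaches from about 0.425 to 0.8 m from the base axis. Payload 8.3 kg.
Tool frame: the origin (TCP) lies midway between the tips of the shut fingers; the grasp point (between the pads) lies 19 mm behind it (ctrl.grip_depth is the distance from the TCP to the grasp point, in m); y points along the fingers, z is the direction in which the jaws open and shut, and the axes are right-handed (so a half turn about y gives the same grasp; the last joint's range is limited). The gripper opens to 85 mm and grips with 20 to 120 N. Pads are 22 mm wide; open, the fingers measure 114 mm over their backs; the gripper's body (76 mm by 85 mm) begins 54 mm behind the grasp point. The pads swing forward as they close: fully open they stand 13 mm farther back than shut.
Start: joints at [-0.063, 0.383, 0.016, 1.37, -0.006, 1.388, -0.046], TCP at [0.625, 0, 0.231] pointing down, gripper open.
Joint ranges: [-2.95, 2.95], [-0.25, 2.06], [-1.52, 1.56], [0.18, 2.33], [-1.44, 4.58], [0.02, 2.06], [-3.01, 3.01]. Speed limits (rad/s): [2.39, 2.39, 3.01, 3.01, 3.14, 3.14, 3.14].

INTERFACE

Orientations are given as a unit quaternion [x, y, z, w].
In Python, from bench import ctrl gives the robot as it stands. The module is installed in compiled form; this text tells all that it offers. Calls block until the motion is done:
- ctrl.move_pose(position, orientation): joint-space move of the TCP to a pose.
- ctrl.move_straight(position, rotation=None, rate=0.15): straight line of the TCP; rotation=None keeps the orientation; rate is the mean speed in m/s.
- ctrl.set_joints(angles): joint-space move.
- ctrl.open_gripper() and ctrl.close_gripper(): open the fingers fully, or close them until they stop; the grip force is fixed at half the most.
- ctrl.pause(seconds).
- ctrl.inverse_kinematics(position, orientation): joint angles nearest the present ones, or None.
- ctrl.read_camera(name): name is "scene" or "side" or "wrist"; returns a dict with "img" (400x640x3 uint8, red, green, blue), "depth" (400x640 float32, m along the optical axis (not along the pixel's ray), 0 where there is no reading), "mtx" (3x3 intrinsics, pixels), "k1" (the pictures are not rectified: a ray, as slopes to the right and down, at radius r is drawn at 1 + k1 r^2 times it, then the intrinsics apply), "eye" and "attitude" of the camera in the world. Camera axes: x right, y down, z forward; pixel columns grow to the right and rows downward; lengths in m; the calibration is good to about 2 mm. A picture is of the moment at which its call begins.
A pose or a line that the arm cannot do raises ctrl.PlanningError and nothing moves.
- ctrl.hand_in(): hands the job in, once; it reports no verdict.
Readings, each from a call of its own:
- ctrl.read_t(): time.
- ctrl.read_joint_positions(): joint angles.
- ctrl.read_dq(): joint speeds.
- ctrl.read_joint_efforts(): joint torques, N m.
- ctrl.read_tool_pos(): TCP position.
- ctrl.read_tool_rot(): TCP orientation.
- ctrl.read_wrist_force(): force on the tool from outside, world axes, zero at the start.
- ctrl.read_ft_torque(): the same for the moment, N m.
- ctrl.read_opening(): opening from 0.0 (shut) to 1.0 (fully open).
Only numpy, scipy, OpenCV 4.12 (cv2) and the standard library are available. Lean on these libraries where they do the work, as an engineer would, in place of code of your own. Each camera call takes 0.05 s, during which the arm holds its last target. There are 200 camera calls.

TASK

Press the red plunger of the washer feeder once, all the way home, so that it ejects a single black washer onto the delivery plate, and let the plunger spring back. Then nudge that washer sideways off the delivery plate with the fingertips until it lies flat and wholly on the blue parts mat. Only press and push: do not pick the washer up, leave the rest of the stack in the feeder, and leave the chrome socket, the green valve spool and the steel dowel block where they stand.

Things in the scene. Friction and masses are not known exactly. Their poses are not given: they have to be found in the camera images.
- feeder: Aluminium washer feeder fixed on the table. Origin on the table under its magazine's axis; x = direction in which the plunger is pressed and a washer delivered, z up. Bed plate 3.5 mm thick, x -88 to +108 mm, y +-30 mm. Slide rails x -72 to -27, y +-21.5 to +-27.5, top 12.5 mm. Mounting ears x -88 to -72 reach y +-46, screw heads 7.5 mm high.
- magazine_top (a point): Centre of the open top of the feeder's magazine, 42 mm above the table: an upright box, 54 mm (feeder x) by 56 mm (y), holding four stacked black washers. Pressing the plunger pushes the lowest out through a gate in the +x face (11 mm high); the stack drops when the plunger has sprung back.
- plunger (a joint): Travel of the spring-return plunger in m: 0 at rest, 0.064 fully home against its stop, moving along the feeder's +x. About 3 N to start it, 7 to 9 N to hold it home; let go, it springs back by itself in under a second.
- plunger_face (a point): Centre of the flat outer face of the red plunger knob: a disc 32 mm in diameter, 12 mm thick, axis level, 26 mm above the table. The face looks to the feeder's -x and moves with the plunger: 124 mm behind the feeder's origin at rest, 60 mm fully home. Keep fingertips at least 14 mm above the table while pressing: rails and blade (top 10 mm) lie under its path.
- delivery (a point): Where the ejected washer comes to lie (centre of its underside, to a few mm along the feeder's x): 62 mm in front of the feeder's origin, on the delivery plate, which is the bed plate from x = +27 to +108 mm, top 3.5 mm above the table, 60 mm wide, both sides open. A low lip, top 7.5 mm, closes its end at x 105 to 108 mm.
- washer: The lowest washer of the stack, the one that is to be ejected: black acetal thrust washer, 44 mm outside diameter, 20 mm bore, 8 mm thick, 14 g. Origin at the centre of its underside, z axis along its axis.
- next_washer: The washer above it, same make and size, that must stay in the magazine. Origin at the centre of its underside.
- mat: Blue parts mat fixed flat on the table to the left or the right of the delivery plate, 3 to 7 mm from the plate's edge: 130 mm (its x) by 140 mm (its y), 2 mm thick. Origin at the centre of its underside; its axes are parallel to the feeder's.
- dowel_block: Loose steel block, 44 x 44 x 20 mm, with two upright dowel pins 10 mm thick, 34 mm high in all, standing on the other side of the delivery plate from the mat. Origin at the centre of its underside.
- socket: Loose chrome socket standing upright beside the magazine, 28 mm in diameter, 38 mm high. Origin at the centre of its underside.
- valve_spool: Loose green anodised valve spool standing upright beside the magazine, 24 mm in diameter, 64 mm high. Origin at the centre of its underside.
Mind the look-alikes: they are no part of the job. There is more than one size of the mat; the one meant has the size given above.

How it is judged:
By the outcome, as a careful person would: the job done as asked, in the order asked, and still so for the second after the job is handed in, with the robot touching nothing.
It also fails if it takes over 51 s, if anything falls off the work surface, if the arm or the gripper's body presses on something with over 40 N, if the wrist force passes 120 N, or if a joint passes its speed limit or range.

## Working session

There is one attempt and no reset: what is moved stays moved. The work goes in short steps, each a Python script; the robot and the scene stay as the last script left them, time stands still between calls to the robot, and variables do not carry over. Pictures are saved under pics/ and viewed, about 8 in all and at most 12, crops included, and the job is handed in when it is done.

```bash
mkdir -p pics && ls
cat > h.py <<'E'
import numpy as np, cv2
from bench import ctrl
from scipy.spatial.transform import Rotation as R
def cam(n):
    return ctrl.read_camera(n)
def Rot(c):
    a=np.array(c["attitude"],float)
    return a if a.shape==(3,3) else R.from_quat(a).as_matrix()
def rays(c,uv):
    K=np.array(c["mtx"],float); D=np.array([c["k1"],0,0,0,0],float)
    p=cv2.undistortPoints(np.array(uv,float).reshape(-1,1,2),K,D).reshape(-1,2)
    return np.c_[p,np.ones(len(p))]
def onplane(c,uv,z):
    d=rays(c,uv)@Rot(c).T; e=np.array(c["eye"],float)
    return e+d*((z-e[2])/d[:,2])[:,None]
def cloud(c):
    h,w=c["depth"].shape
    u,v=np.meshgrid(np.arange(w),np.arange(h))
    d=rays(c,np.stack([u,v],-1).reshape(-1,2))
    P=(d*c["depth"].reshape(-1,1))@Rot(c).T+np.array(c["eye"])
    return P.reshape(h,w,3)
def save(c,n): cv2.imwrite("pics/"+n,cv2.cvtColor(c["img"],cv2.COLOR_RGB2BGR))
E
python3 - <<'E'
from h import *
print(ctrl.read_t())
for n in("scene","side"):
    c=cam(n); save(c,n+"0.png"); print(n,c["eye"],c["attitude"],c["mtx"],c["k1"])
print(ctrl.read_tool_rot(), ctrl.read_t())
E
```

```text
pics
0.0
scene [1.24596467 0.14574451 0.4882055 ] [ 0.52807214  0.70269792 -0.38506201 -0.28121644] [[396.32968035   0.         322.15677555]
 [  0.         396.32968035 194.30899139]
 [  0.           0.           1.        ]] 0.021422617752564647
side [0.08860914 0.48471673 0.65965461] [-0.35892669  0.82300655 -0.40211748  0.17925786] [[404.72163606   0.         318.19983123]
 [  0.         404.72163606 200.29963414]
 [  0.           0.           1.        ]] 0.014430362214592006
[ 0.50046786 -0.50041942  0.49953676 -0.49957517] 0.1
```

View pics/scene0.png

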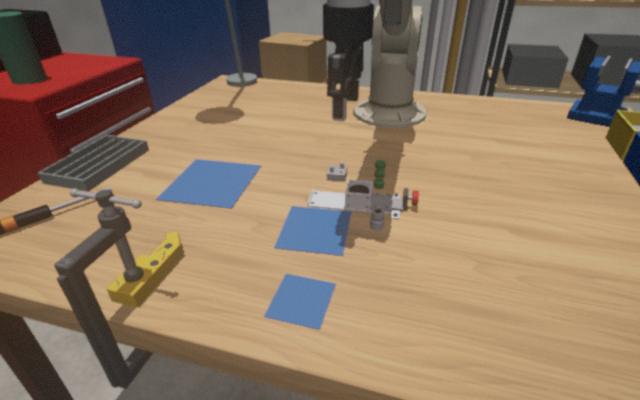

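View pics/side0.png

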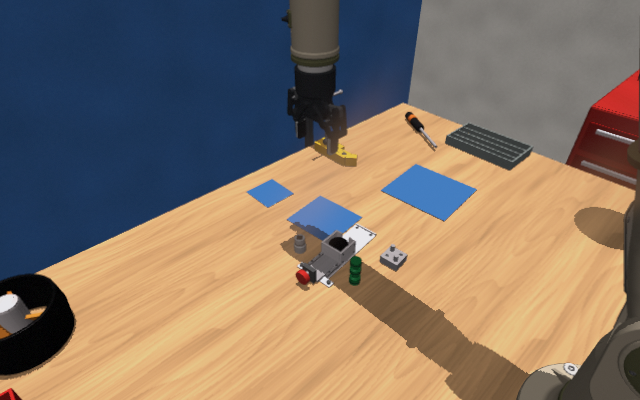

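The scene view shows the feeder at about (360,200), with the red knob at (415,198) and the delivery plate to its left at (325,200). The adjacent mat is at (313,230), the spool at (380,175), the socket at (377,217) and the dowel block at (338,172). The side view agrees, with the knob at (303,276) and the mat at (325,217). The other two blue mats are decoys.

Run:
```python
from h import *
for n in("scene","side"):
    c=cam(n); hsv=cv2.cvtColor(c["img"],cv2.COLOR_RGB2HSV); P=cloud(c)
    roi=np.zeros(hsv.shape[:2],np.uint8)
    if n=="scene": roi[120:340,120:450]=1
    else: roi[160:300,230:490]=1
    print(n)
    m=cv2.inRange(hsv,(100,110,60),(125,255,255))*roi
    for k in cv2.findContours(m,0,2)[0]:
        if cv2.contourArea(k)<300: continue
        q=onplane(c,k.reshape(-1,2),.002)[:,:2].astype(np.float32)
        r=cv2.minAreaRect(q*1000); print("blue",cv2.boundingRect(k),np.round(r[0],1),np.round(r[1],1),round(r[2],1))
    hsvs={"red":cv2.inRange(hsv,(0,150,60),(8,255,255))|cv2.inRange(hsv,(172,150,60),(180,255,255)),"green":cv2.inRange(hsv,(50,100,20),(90,255,255))}
    for nm,mm in hsvs.items():
        mm=mm*roi; l,_,s,ce=cv2.connectedComponentsWithStats(mm)
        for i in range(1,l):
            if s[i,4]<40: continue
            pp=P[(_==i)]; print(nm,s[i],ce[i].round(1),"med",np.median(pp,0).round(4), "onplane26",onplane(c,[ce[i]],.026).round(4), "rng",np.percentile(pp,5,axis=0).round(3),np.percentile(pp,95,axis=0).round(3))
    # low-saturation feeder region, near the knob
    g=(hsv[...,1]<60).astype(np.uint8)*roi
    pl=g.astype(bool)&(P[...,2]<.012)&(P[...,2]>-.003)&(hsv[...,2]>130)
    l,lab,s,ce=cv2.connectedComponentsWithStats(pl.astype(np.uint8))
    for i in range(1,l):
        if s[i,4]>80:
            q=onplane(c,np.argwhere(lab==i)[:,::-1],.0035)[:,:2]; r=cv2.minAreaRect((q*1000).astype(np.float32)); print("plate",s[i],np.round(r[0],1),np.round(r[1],1),round(r[2],1))
    top=g.astype(bool)&(P[...,2]>.035)&(P[...,2]<.048)
    l,lab,s,ce=cv2.connectedComponentsWithStats(top.astype(np.uint8))
    for i in range(1,l):
        if s[i,4]>30:
            q=onplane(c,np.argwhere(lab==i)[:,::-1],.042)[:,:2]; r=cv2.minAreaRect((q*1000).astype(np.float32)); print("top",s[i],np.round(r[0],1),np.round(r[1],1),round(r[2],1))
    x,y,w,h=(300,150,130,110) if n=="scene" else (270,190,150,110)
    cv2.imwrite(f"pics/{n}_crop.png",cv2.resize(cv2.cvtColor(c["img"][y:y+h,x:x+w],cv2.COLOR_RGB2BGR),None,fx=5,fy=5,interpolation=2))
```

```text
scene
blue (268, 275, 66, 53) [834.8 -17.3] [90.4 83.5] 0.3
blue (276, 208, 67, 46) [654.2 -51.2] [131.9 123.4] 6.8
blue (159, 161, 98, 45) [ 546.3 -341.4] [180.4 169.2] 4.8
red [413 191   5  14  59] [415.  196.9] med [0.5378 0.1303 0.0355] onplane26 [[0.5235 0.13   0.026 ]] rng [0.527 0.126 0.023] [0.543 0.135 0.042]
plate [156 159 105  42 188] [ 546.1 -341.8] [200.5 183. ] 4.6
plate [273 189  73  67 821] [620.2 -54.9] [214.  131.6] 6.4
plate [391 193  12  16 144] [513.1  91.8] [58.2 23.8] 6.9
plate [264 273  72  57 247] [835.6 -16.9] [98.5 91.3] 0.5
top [345 180  28  18 236] [546.1  14.2] [66.5 53.9] 6.8
top [404 189   5   9  35] [538.8 110.5] [30.8  8.1] 12.4
top [372 208  12   8  68] [619.4  66.3] [23.2 21.9] 15.6
top [125 269  11   8  51] [ 890.8 -283. ] [14.5 14.7] 38.2
side
blue (288, 197, 73, 43) [652.3 -50.5] [136.9 126.6] 6.5
blue (248, 180, 45, 27) [832.4 -15.3] [91.2 86.6] 0.6
blue (382, 165, 94, 56) [ 544.5 -340.8] [191.2 178.6] 4.8
blue (230, 160, 47, 22) [958.5 -40.8] [140.4 111.4] 46.8
red [296 270  14  15 149] [302.5 276.7] med [0.5222 0.1351 0.0328] onplane26 [[0.5262 0.1305 0.026 ]] rng [0.511 0.126 0.016] [0.536 0.138 0.041]
green [349 256  12  29 281] [354.7 270.3] med [0.4558 0.0498 0.0412] onplane26 [[0.4651 0.0391 0.026 ]] rng [0.449 0.039 0.007] [0.467 0.055 0.064]
plate [343 222  33  33 455] [548.7 -53.5] [64.  91.7] 6.5
plate [316 269  17  18 117] [511.3  90.7] [21.9 55.6] 83.9
top [322 230  34  26 251] [536.7  16.2] [59.8 59.5] 7.0
top [295 234  10   8  49] [606.4  69.1] [20.1 23. ] 48.9
top [302 263  15  11  73] [524.3 113.9] [33.5 12.8] 6.0
```

Run:
```python
from h import *
c=cam("wrist"); save(c,"wrist0.png"); np.savez("w0.npz",**c); print(c["eye"],c["attitude"],c["k1"],ctrl.read_t())
```

```text
[0.62437773 0.06717516 0.37137937] [ 9.91056576e-01  3.60563419e-04 -6.24187662e-04  1.33440416e-01] -0.02597036040637397 0.25
```

View pics/wrist0.png

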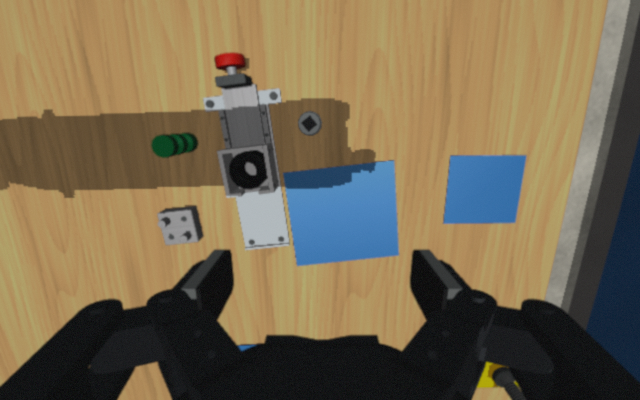

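The wrist view shows the knob at (230,62), the magazine top at (246,172), and the plate end from (247,248) to (289,243). The mat is about (286–398,162–265), the block about (180,226) and the socket (309,123).

Run:
```python
from h import *
c=dict(np.load("w0.npz")); c["k1"]=float(c["k1"]); hsv=cv2.cvtColor(c["img"],cv2.COLOR_RGB2HSV); P=cloud(c)
m=cv2.inRange(hsv,(100,110,30),(125,255,255)); m[:,:282]=0; m[:,402:]=0; m[270:]=0
k=max(cv2.findContours(m,0,2)[0],key=cv2.contourArea); r=cv2.minAreaRect((onplane(c,k.reshape(-1,2),.002)[:,:2]*1000).astype(np.float32)); print("mat",np.round(r[0],1),np.round(r[1],1),r[2])
print("plate end", onplane(c,[[247,249],[289,244]],.006).round(4))
rm=cv2.inRange(hsv,(0,150,60),(8,255,255))|cv2.inRange(hsv,(172,150,60),(180,255,255)); rm[100:]=0
ys,xs=np.nonzero(rm); pp=P[rm>0]; print("red",xs.min(),xs.max(),ys.min(),ys.max(),np.percentile(pp,[5,50,95],axis=0).round(4)); print(onplane(c,[[xs.min(),ys.min()],[xs.max(),ys.min()]],.026).round(4))
Z=P[...,2]
for nm,(x0,x1,y0,y1),lo,hi,z in(("mag",(212,285,135,205),.036,.048,.042),("block",(150,210,198,255),.012,.05,.020),("socket",(290,330,105,140),.03,.045,.038),("spool",(145,205,125,165),.01,.075,.06)):
    M=np.zeros(Z.shape,bool); M[y0:y1,x0:x1]=(Z[y0:y1,x0:x1]>lo)&(Z[y0:y1,x0:x1]<hi)
    uv=np.argwhere(M)[:,::-1]; q=P[M]
    print(nm,len(uv),"zmed",np.median(q[:,2]).round(4),"cloud rng",np.percentile(q,[2,98],axis=0).round(3).tolist(), [np.round(a,1) for a in cv2.minAreaRect((q[:,:2]*1000).astype(np.float32))])
```

```text
mat [651.5 -50. ] [137.1 127.6] 6.643526077270508
plate end [[ 0.525  -0.096   0.006 ]
 [ 0.5812 -0.0887  0.006 ]]
red 215 244 53 69 [[0.5145 0.1243 0.0293]
 [0.5288 0.1299 0.0378]
 [0.5402 0.1355 0.0405]]
[[0.5105 0.1385 0.026 ]
 [0.5416 0.1382 0.026 ]]
mag 756 zmed 0.0399 cloud rng [[0.51, -0.015, 0.036], [0.568, 0.042, 0.041]] [array([538.7,  13.1]), array([56.8, 54.3]), np.float64(6.5)]
block 1218 zmed 0.0182 cloud rng [[0.421, -0.083, 0.014], [0.464, -0.039, 0.032]] [array([442. , -61.8]), array([45.4, 44.6]), np.float64(6.4)]
socket 378 zmed 0.0362 cloud rng [[0.6, 0.055, 0.035], [0.621, 0.076, 0.038]] [array([610.4,  65.8]), array([23. , 22.6]), np.float64(44.6)]
spool 848 zmed 0.0586 cloud rng [[0.45, 0.033, 0.012], [0.472, 0.055, 0.063]] [array([460.6,  43.7]), array([23.9, 23.2]), np.float64(65.3)]
```

Wrist-view measurements agree with the given sizes. The feeder origin is (0.540, 0.0145) with its x axis 6.6° off −y. The knob is at fx −124.7, the plate end at +107.6, and the block edge at fy −84. Next I press.

```bash
cat >> h.py <<'E'
a=np.deg2rad(6.6); X=np.array([np.sin(a),-np.cos(a),0]); Y=np.array([np.cos(a),np.sin(a),0]); O=np.array([.540,.0145,0])
Q=R.from_matrix(np.c_[X,[0,0,-1],Y]).as_quat()
def W(x,y,z): return O+x*X+y*Y+np.array([0,0,z])
def F(p): d=np.array(p)-O; return np.array([d@X,d@Y,d[2]])
E
python3 - <<'E'
from h import *
print(np.linalg.det(np.c_[X,[0,0,-1],Y]))
ctrl.close_gripper()
ctrl.move_pose(W(-.165,0,.10),Q)
ctrl.move_straight(W(-.160,0,.021),rate=.1)
f0=ctrl.read_wrist_force(); print("t",ctrl.read_t(),F(ctrl.read_tool_pos()).round(4),"f0",f0)
ctrl.move_straight(W(-.078,0,.021),rate=.06)
fx=lambda:float((np.array(ctrl.read_wrist_force())-f0)@X)
print("at",F(ctrl.read_tool_pos()).round(4),"f",fx())
x=-.078
while x<-.058:
    x+=.002; ctrl.move_straight(W(x,0,.021),rate=.03); f=fx(); print(round(x,4),F(ctrl.read_tool_pos()).round(4),round(f,1))
    if f<-18: break
ctrl.pause(.3); print(fx(),ctrl.read_t())
c=cam("scene"); save(c,"press.png")
cv2.imwrite("pics/press_crop.png",cv2.resize(cv2.cvtColor(c["img"][140:260,280:440],cv2.COLOR_RGB2BGR),None,fx=4,fy=4))
E
```

```text
1.0
t 2.925 [-0.1601  0.0006  0.0216] f0 [-1.32830711  0.20661885  0.16070646]
at [-0.0788 -0.0001  0.0211] f -4.853719004814058
-0.076 [-0.077  -0.0001  0.0211] -4.3
-0.074 [-0.075  -0.0001  0.0211] -5.7
-0.072 [-0.0731 -0.      0.0211] -6.2
-0.07 [-0.0712 -0.0001  0.0211] -6.3
-0.068 [-0.0694 -0.0001  0.0211] -6.6
-0.066 [-0.0693 -0.0001  0.0211] -11.6
-0.064 [-0.0692 -0.0001  0.0211] -16.5
-0.062 [-0.0692 -0.0001  0.0212] -21.2
-20.988833051935398 6.7417
```

View pics/press_crop.png

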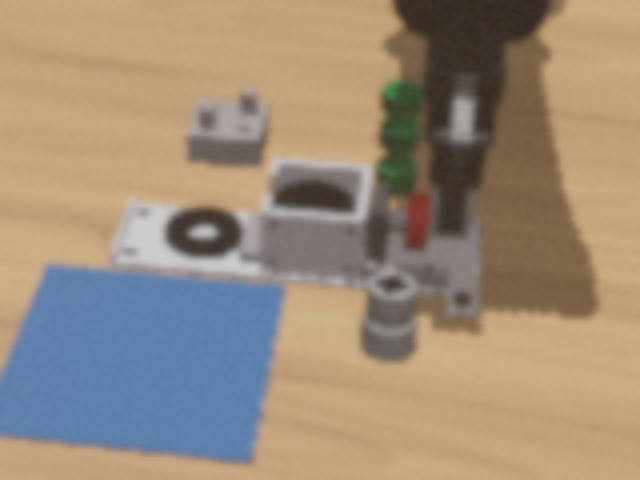

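The stop was reached: force rose from 6.6 N to 21 N with no further motion. One washer lies on the plate at crop (203,232). Next I release and look from near.

Run:
```python
from h import *
ctrl.move_straight(W(-.160,0,.021),rate=.15)
ctrl.move_straight(W(-.160,0,.13),rate=.2)
ctrl.move_pose(W(.062,-.052,.13),Q)
c=cam("wrist"); save(c,"wrist1.png"); P=cloud(c)
hsv=cv2.cvtColor(c["img"],cv2.COLOR_RGB2HSV)
d=(hsv[...,2]<60)
g=F  # feeder frame via rays on washer top plane z=.0115
u,v=np.meshgrid(np.arange(640),np.arange(400)); q=onplane(c,np.stack([u,v],-1).reshape(-1,2),.0115)-O
fx=(q@X).reshape(400,640); fy=(q@Y).reshape(400,640)
m=d&(fx>.03)&(fx<.103)&(fy>-.028)&(fy<.03)&(abs(P[...,2]-.0105)<.006)
l,lab,s,ce=cv2.connectedComponentsWithStats(m.astype(np.uint8)); i=1+np.argmax(s[1:,4]); w=lab==i
print("washer px",ce[i].round(1),s[i],"f x",fx[w].min(),fx[w].max(),"y",fy[w].min(),fy[w].max(),"z",np.median(P[w][:,2]))
print("t",ctrl.read_t(),F(ctrl.read_tool_pos()).round(4),ctrl.read_wrist_force())
```

```text
washer px [376.5 199.6] [ 354  178   46   45 1212] f x 0.04061491298204864 0.08146508053279115 y -0.02309484885306506 0.017652118432829537 z 0.009464886015255108
t 9.2417 [ 0.0598 -0.0515  0.1296] [ 0.24279516  0.44788539 -0.1041414 ]
```

View pics/wrist1.png

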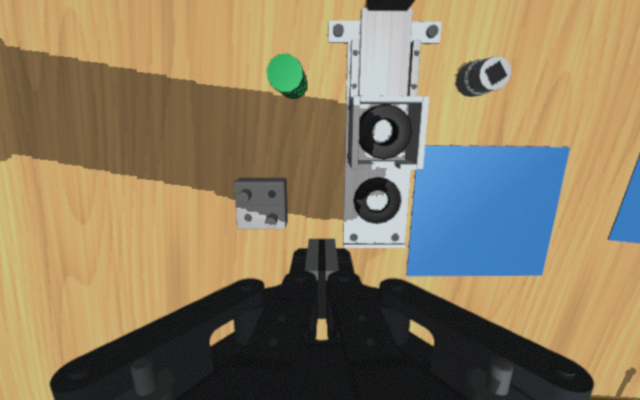

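The washer is alone at fx 61, fy −2 mm (px 377,200), the stack is in the magazine, and nothing else has moved. I'll check gripper clearance from depth, then push sideways to fy +80.

Run:
```python
from h import *
c=cam("wrist"); P=cloud(c); t=np.array(ctrl.read_tool_pos()); D=P[c["depth"]>0]-t; lat=D@Y; fo=D@X; z=D[:,2]
G=(z>-.005)&(z<.2)
for lo,hi in((.01,.02),(.02,.03),(.03,.045),(.045,.06),(.06,.08)):
    k=G&(abs(lat)>lo)&(abs(lat)<hi); print(lo,hi,k.sum(), np.percentile(z[k],[0,1,50]).round(3) if k.any() else "")
k=G&(z<.02); print("tip lat",np.percentile(lat[k],[1,99]).round(4),"fx",np.percentile(fo[k],[1,99]).round(4))
```

```text
0.01 0.02 8514 [0.003 0.013 0.085]
0.02 0.03 5680 [0.039 0.043 0.056]
0.03 0.045 13917 [0.044 0.05  0.072]
0.045 0.06 9086 [0.063 0.067 0.085]
0.06 0.08 249 [0.08  0.081 0.086]
tip lat [-0.0138  0.0127] fx [-0.0115 -0.0065]
```

Run:
```python
from h import *
x=.061
ctrl.move_straight(W(x,-.051,.03),rate=.12)
ctrl.move_straight(W(x,-.051,.0068),rate=.04)
f0=np.array(ctrl.read_wrist_force()); print(F(ctrl.read_tool_pos()).round(4),f0.round(2))
ctrl.move_straight(W(x,.0,.0068),rate=.05); print(F(ctrl.read_tool_pos()).round(4),(np.array(ctrl.read_wrist_force())-f0).round(2))
ctrl.move_straight(W(x,.046,.0068),rate=.05); print(F(ctrl.read_tool_pos()).round(4),(np.array(ctrl.read_wrist_force())-f0).round(2))
ctrl.move_straight(W(x,.036,.0068),rate=.05)
ctrl.move_straight(W(x,.036,.10),rate=.15)
ctrl.move_pose(W(.09,-.01,.17),Q)
c=cam("wrist"); save(c,"wrist2.png"); P=cloud(c); hsv=cv2.cvtColor(c["img"],cv2.COLOR_RGB2HSV)
u,v=np.meshgrid(np.arange(640),np.arange(400)); q=onplane(c,np.stack([u,v],-1).reshape(-1,2),.010)-O
fx=(q@X).reshape(400,640); fy=(q@Y).reshape(400,640)
m=(hsv[...,2]<60)&(fx>.02)&(fx<.13)&(fy>.035)&(fy<.17)&(P[...,2]<.03)
l,lab,s,ce=cv2.connectedComponentsWithStats(m.astype(np.uint8)); i=1+np.argmax(s[1:,4]); w=lab==i
print("washer px",ce[i].round(1),s[i],"f x",fx[w].min(),fx[w].max(),"y",fy[w].min(),fy[w].max(),"z",np.percentile(P[w][:,2],[5,50,95]))
print("t",ctrl.read_t())
```

```text
[ 0.061  -0.051   0.0068] [0.66 0.05 0.47]
[ 0.061  -0.0003  0.0067] [-0.62  0.3  -1.23]
[0.0611 0.0457 0.0067] [ 0.13 -0.25 -0.04]
washer px [406.3 161. ] [384 141  41  40 847] f x 0.041676024386864165 0.0809938202257013 y 0.05217136476931306 0.0931346013166976 z [0.00642207 0.00791606 0.00913321]
t 14.8583
```

View pics/wrist2.png

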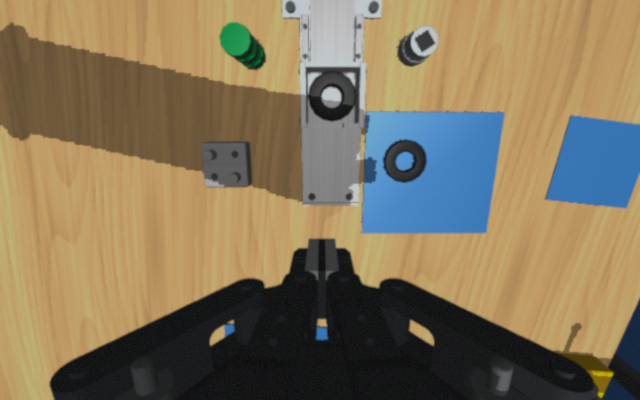

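The washer is flat and inside the mat at px (406,161), with its near edge about 18 mm beyond the mat's edge. Last, I check the plunger and the bystanders, then hand in.

Run:
```python
from h import *
c=cam("scene"); hsv=cv2.cvtColor(c["img"],cv2.COLOR_RGB2HSV)
rm=cv2.inRange(hsv,(0,150,60),(8,255,255))|cv2.inRange(hsv,(172,150,60),(180,255,255)); rm[:185]=0; rm[210:]=0; rm[:,:380]=0; rm[:,440:]=0
ys,xs=np.nonzero(rm); print("knob px",xs.mean(),ys.mean(),len(xs),"was 415.0 196.9")
cv2.imwrite("pics/final.png",cv2.resize(cv2.cvtColor(c["img"][140:260,280:440],cv2.COLOR_RGB2BGR),None,fx=4,fy=4)); print(ctrl.read_t(),np.round(ctrl.read_wrist_force(),2))
```

```text
knob px 415.09090909090907 196.85454545454544 55 was 415.0 196.9
14.9083 [-0.06  0.32 -0.73]
```

View pics/final.png

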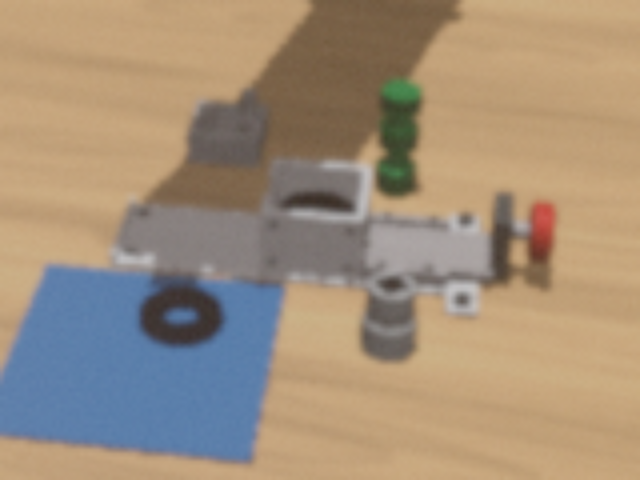

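The knob is back at its rest pixel, and the block, spool and socket stand where they did. The washer lies flat on the mat and the delivery plate is empty.

```bash
python3 -c "
from bench import ctrl
ctrl.hand_in(); print(ctrl.read_t())"
```

```text
the job is handed in; nothing more can be done
the job is handed in; nothing more can be done
```

I pressed the plunger once with the shut fingertips and let it spring back. Then I pushed the ejected washer sideways off the delivery plate onto the blue mat and handed the job in, at about 15 s of the 51 s allowed.

- **Press:** the plunger reached its stop; force rose from about 6.6 N to 21 N with no further travel. Afterwards the knob was back at its rest position in the image (415.1, 196.9, against 415.0, 196.9 before).
- **Washer:** it lies flat on the mat, spanning about 52 to 93 mm sideways from the feeder's axis. The mat starts at about 33.5 mm, so the washer is about 18 mm inside the nearest edge.
- **Everything else:** only one washer came out and the rest of the stack is still in the magazine. The socket, valve spool and dowel block look unmoved by eye; I did not re-measure their positions.
- **Disagreement:** depth readings ran about 2 mm low throughout (washer top read 7.9 mm, expected 10 mm). That is within the calibration error; no check failed.

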